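# Key and seat the ejector disc on a vegetable cutter

### The arm

A 7-joint arm with a two-finger parallel gripper is mounted at the origin on a cart in front of the work surface, level with it; the furniture and walls round the work are solid. World frame = base frame: x ahead of the robot, y to its left, z up, the work surface at z = 0. Lengths are in m, angles in rad, forces in N, time in s.
With the tool pointing down it reaches from about 0.425 to 0.95 m from the base axis. Payload 4.7 kg.
Tool frame: the origin (TCP) lies midway between the tips of the shut fingers; the grasp point (between the pads) lies env.hold_point_z behind it (env.hold_point_z is the distance from the TCP to the grasp point, in m); z points along the fingers, y is the direction in which the jaws open and shut (so a half turn about z gives the same grasp; the last joint's range is limited). The gripper opens to 87 mm and grips with 3 to 60 N. Pads are 19 mm wide; open, the fingers measure 117 mm over their backs; the gripper's body (75 mm by 190 mm) begins 51 mm behind the grasp point.
Start: joints at [1.112, 0.469, -0.049, 1.532, 0.024, 1.141, -0.082], TCP at [0.281, -0.614, 0.223] pointing down, gripper open.
Joint ranges: [-2.59, 2.59], [-0.33, 1.99], [-1.39, 1.29], [0.1, 2.45], [-1.04, 4.18], [0.21, 1.99], [-2.66, 2.66]. Speed limits (rad/s): [2.57, 2.57, 3.14, 3.14, 3.14, 3.14, 3.14].

### API

Orientations are given as a unit quaternion [w, x, y, z].
In Python, from cell import status, optics, env gives the robot as it stands.
- The arm moves only by the tool step_arm, never from a script. Its argument "commands" is a list of rows, each an object with "travel": the shift along the world's x, y, z in mm, a list of three; "turn": the turn, a rotation vector about the world's x, y, z in rad, a list of three. A call has 1 to 8 rows; each row is the pose to reach, as a shift and turn from the pose measured when the call began; what a row does not reach only later rows make up. A row lasts 1/8 s, in which the tool goes at most 62.5 mm and 10.7 degrees, less where a joint would pass 70% of its speed; a pose out of reach is approached as far as the arm can. A call with a gripper value outside its range is refused whole. "grip" is the opening, from 0 (shut) to 1 (fully open), set as the call begins (left out, the last holds). The fingers move at their own pace and stop on an object; "squeeze" is the grip in N (left out, the last holds). Time passes only in rows, so rows that repeat a pose let the fingers close. It gives the time, the measured TCP pose, the force and the opening at its end, in the units of the state.
- status.get_obs(): the state, without advancing time (a new reading comes with each control period).
- optics.grab_frame(name): name is "side" or "top" or "wrist"; returns the picture (384x512x3 uint8, red, green, blue); there is no depth.
- optics.camera_params(name): a dict with "K" (3x3 intrinsics, pixels), "k1" (the pictures are not rectified: a ray, as slopes to the right and down, at radius r is drawn at 1 + k1 r^2 times it, then the intrinsics apply), "R" (3x3) and "t" (3): a world point X has camera coordinates R X + t; the wrist camera has in their place "mount" (4x4, takes a point from camera to tool coordinates, whose origin is the TCP and whose axes are the flange's). Camera axes: x right, y down, z forward; pixel columns grow to the right and rows downward; lengths in m; the calibration is good to about 2 mm. A picture is of the moment at which its call begins: read the wrist's pose just before it. camera_params takes no time and is no camera call.
- env.sign_off(): hands the job in, once; it reports no verdict.
The state is a dict: "clock": time; "qpos": joint angles; "joint_velocities": joint speeds; "joint_torque": joint torques, N m; "eef_pos": TCP position; "ee_rot": TCP orientation; "wrist_force": force on the tool from outside, world axes, zero at the start; "wrist_torque": the same for the moment, N m; "opening": opening from 0.0 (shut) to 1.0 (fully open).
Only numpy, scipy, OpenCV 4.12 (cv2) and the standard library are available. Lean on these libraries where they do the work, as an engineer would, in place of code of your own. Each camera call takes 0.05 s, during which the arm holds its last target.

### The job

Fit the white ejector disc on the drive base of the vegetable cutter: with a fingertip against one of its blue vanes, push the disc round until the notch in its rim stands over the orange key of the base, then press down on the blue cap in its middle until the disc is fully home, with the key in the notch. Do not lift the disc, and leave everything else on the table where it stands.

Things in the scene. Friction and masses are not known exactly. Their poses are not given: they have to be found in the camera images.
- drive_base: Round grey metal drive base, fixed to the table, 192 mm across, its flat deck 44 mm above the table. Origin: centre of its underside, on the table; z up; its x axis points from the centre to the orange key. A steel spindle (18 mm thick, hidden in the disc's hub) stands in the middle and centres the disc.
- collar (a joint): Black rubber collar round the spindle, 68 mm across, that carries the disc. Value in m: 0 raised (start), 0.008 fully down. Held by friction alone: about 5 to 6 N of push on the disc moves it down, and it stays where it is left (no spring).
- key (a point): Orange key, a fixed block 8 mm wide, 20 mm long radially, 8 mm high on the deck, 64 to 84 mm from the centre, so its outer end shows under the disc's rim from above. The point is on its top (52 mm above the table), 69 mm from the centre. Until the disc is turned right, the key blocks it from below, 2 mm under the plate.
- ejector_disc: Loose white plastic disc, 152 mm across, about 0.2 kg, lying level on the collar, free to turn, stopping when no longer pushed. Origin: centre of its hub's underside, 52.5 mm above the table at the start, 44.5 mm when home; z up; x axis points to the notch. Above the origin: plate 1.5 to 9.5 mm, vanes up to 26 mm, cap top 40 mm. 1 mm play on the spindle.
- vane (a point): One of three blue radial vanes on the disc: upright ribs, 6 mm thick, 26 to 71 mm from the centre, rising 16.5 mm above the plate. They stand at +60, 180 and -60 degrees from the notch, counted from the disc's x axis about z. The point is the middle of the top edge of the vane at 180 degrees, 48 mm from the centre.
- notch (a point): Notch in the rim of the disc, 14 mm wide, open outwards, from 60 mm from the centre to the rim, with a small orange mark on the plate inwards of it. The point is 69 mm from the centre at the plate's underside; it comes straight over key when the disc is turned right (3 mm play each way).
- cap (a point): Centre of the top face of the blue cap, 52 mm across, that closes the disc's hub and is pressed: 92.5 mm above the table at the start, 84.5 mm when the disc is fully home.
- steel_cup_3: Bystander, to be left alone: open steel portion cup, 68 mm wide, 42 high. Origin: centre of its underside; z up.
- sauce_pot_4: Bystander, to be left alone: lidded portion pot with green sauce, 53 mm wide, 36 high. Origin: centre of its underside; z up.
- rice_tub: Bystander, to be left alone: white lidded food tub, 103 x 144 x 56 mm. Origin: centre of its underside; z up.
- timer: Bystander, to be left alone: red and white twist timer, 62 mm wide, 40 high. Origin: centre of its underside; z up.
- salt_shaker: Bystander, to be left alone: glass salt shaker with grey top, 44 mm wide, 90 high. Origin: centre of its underside; z up.
- spice_1: Bystander, to be left alone: glass spice jar with red cap, 45 mm wide, 108 high. Origin: centre of its underside; z up.
- chilli_jar: Bystander, to be left alone: jar with yellow lid, 65 mm wide, 94 high. Origin: centre of its underside; z up.

How it is judged:
At the end, for the whole second after the job is handed in: The disc lies level (within 0.03 rad) and at rest on the base with its notch over the key (points within 5 mm in plan), pressed home to within 1.2 mm of the full 8 mm; the bystanders stand where they stood, none moved over 20 mm (horizontal distance between notch and key below 0.005 m and z of ejector_disc in the frame of drive_base between 0.0425 and 0.0457 m and angle between ejector_disc's own z axis and vertical below 0.03 rad and linear speed of ejector_disc below 0.01 m/s and angular speed of ejector_disc below 0.05 rad/s); the robot touches nothing.
It fails at once if the disc is lifted more than 8 mm above its first height (z of ejector_disc in the frame of drive_base above 0.0605 m).
It fails at once if the disc is tipped by more than 0.2 rad (angle between ejector_disc's own z axis and vertical above 0.2 rad).
It fails at once if a bystander is moved by more than 20 mm or tipped (distance of any of steel_cup_3, sauce_pot_4, rice_tub, timer, salt_shaker, spice_1, chilli_jar from where it was at the start of the episode above 0.02 m or angle between any of steel_cup_3, sauce_pot_4, rice_tub, timer, salt_shaker, spice_1, chilli_jar's own z axis and vertical above 0.4 rad).
It also fails if it takes over 51 s, if anything falls off the work surface, if the arm or the gripper's body presses on something with over 40 N, if the wrist force passes 120 N, or if a joint passes its speed limit or range.

## Working session

There is one attempt and no reset: what is moved stays moved. The work goes in short steps, Python scripts to look and compute and a tool call to move; the robot and the scene stay as the last step left them, time stands still between calls to the robot, and variables do not carry over. Pictures are saved under pics/ and viewed, and the job is handed in when it is done.

Besides the shell and the picture viewer there is one more tool, called after ">>>" as a command line: name --argument value ..., lists and objects as JSON in quotes. step_arm: Moves the arm, as the interface text tells. Its arguments: {"type":"object","properties":{"commands":{"type":"array","items":{"type":"object","properties":{"travel":{"type":"array","items":{"type":"number"}},"turn":{"type":"array","items":{"type":"number"}}}}},"grip":{"type":"number"},"squeeze":{"type":"number"}},"required":["commands"]}

```bash
mkdir -p pics
cat > h.py <<'E'
import numpy as np,cv2
from cell import status,optics,env
def save(n,f):
    im=optics.grab_frame(n); cv2.imwrite(f,im[:,:,::-1]); return im
def ray(n,uv):
    p=optics.camera_params(n);K=np.array(p['K']);R=np.array(p['R']);t=np.array(p['t'])
    d=np.array([p['k1'],0,0,0,0.])
    xy=cv2.undistortPoints(np.array([[uv]],float),K,d)[0,0]
    return -R.T@t, R.T@np.array([xy[0],xy[1],1])
def onz(n,uv,z):
    o,d=ray(n,uv); return o+d*(z-o[2])/d[2]
def proj(n,X):
    p=optics.camera_params(n)
    r,_=cv2.Rodrigues(np.array(p['R']))
    return cv2.projectPoints(np.array(X,float).reshape(-1,3),r,np.array(p['t']),np.array(p['K']),np.array([p['k1'],0,0,0,0.]))[0][:,0]
E
python3 - <<'E'
from h import *
s=status.get_obs();print(s)
for n in('top','side','wrist'):
    save(n,f'pics/{n}0.png');print(n,optics.camera_params(n))
print(env.hold_point_z)
E
```

```text
{'clock': 0.0, 'qpos': array([ 1.11211618,  0.46947995, -0.04856985,  1.53371656,  0.02410586,
        1.14099538, -0.08234279]), 'joint_velocities': array([-3.72643328e-05,  1.23146970e-04,  4.56147096e-04, -6.64395908e-04,
       -2.07056912e-04, -2.15879846e-03,  4.32820868e-04]), 'joint_torque': array([ 9.53803392e-04, -5.07976592e+01, -8.02955730e-02, -2.36149514e+01,
       -6.13785395e-02,  3.80427449e-02,  1.76933668e-04]), 'eef_pos': array([ 0.28099075, -0.61305989,  0.22146382]), 'ee_rot': array([-9.72842242e-04,  9.77002609e-01,  2.13224970e-01, -2.59039383e-04]), 'wrist_force': array([-0.70459774, -0.0089517 , -0.92069193]), 'wrist_torque': array([ 0.02355942, -0.04298668,  0.06953219]), 'opening': 0.9970607112902877}
top {'K': array([[381.74283287,   0.        , 256.58793831],
       [  0.        , 381.74283287, 195.53377161],
       [  0.        ,   0.        ,   1.        ]]), 'k1': 0.03965985837570517, 'R': array([[-0.02072745, -0.99974765, -0.00866129],
       [-0.98193026,  0.02198645, -0.18796158],
       [ 0.18810458,  0.00460882, -0.98213819]]), 't': array([-0.01
[... 282 characters left out ...]

       [-0.03652685,  0.37516509, -0.92623806],
       [ 0.14308183, -0.91534386, -0.37639501]]), 't': array([0.56719254, 0.1267202 , 1.07967428])}
wrist {'K': array([[319.45886436,   0.        , 256.86405894],
       [  0.        , 319.45886436, 190.20935175],
       [  0.        ,   0.        ,   1.        ]]), 'k1': 0.02404009033823919, 'mount': array([[-8.23508433e-04, -9.57830704e-01, -2.87331977e-01,
         7.89469473e-02],
       [ 9.99997972e-01, -1.31687629e-03,  1.52380457e-03,
        -5.09233912e-04],
       [-1.83792747e-03, -2.87330140e-01,  9.57829845e-01,
        -1.61583063e-01],
       [ 0.00000000e+00,  0.00000000e+00,  0.00000000e+00,
         1.00000000e+00]])}
0.0187
```

View pics/top0.png

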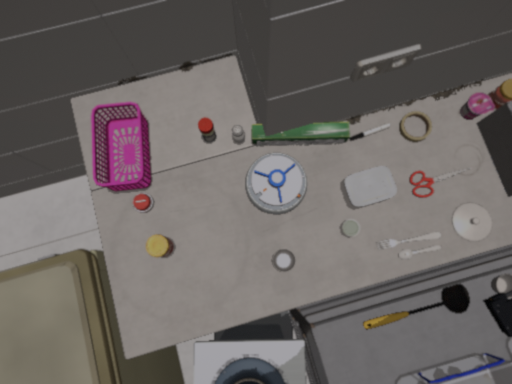

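View pics/side0.png

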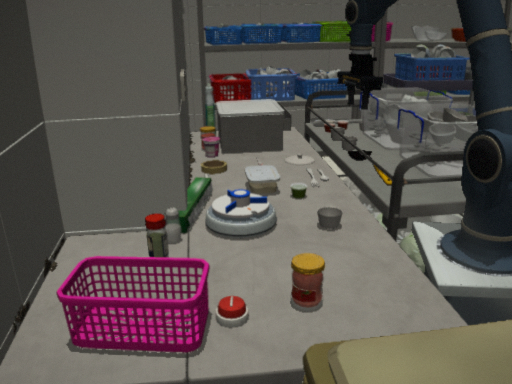

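Run:
```python
from h import *
im=cv2.imread('pics/top0.png')
c=im[140:225,230:325];cv2.imwrite('pics/c0.png',cv2.resize(c,None,fx=7,fy=7,interpolation=cv2.INTER_CUBIC)[:600,:665])
hsv=cv2.cvtColor(im,cv2.COLOR_BGR2HSV)
reg=np.zeros(im.shape[:2],np.uint8);cv2.circle(reg,(276,183),36,255,-1)
bl=cv2.inRange(hsv,(100,90,60),(130,255,255))&reg
og=cv2.inRange(hsv,(2,70,90),(22,255,255))&reg
n,l,st,ce=cv2.connectedComponentsWithStats(bl);print('blue',st[1:].tolist(),ce[1:])
n,l,st,ce=cv2.connectedComponentsWithStats(og);print('or',st[1:].tolist(),ce[1:])
for a in ce[1:]:print(onz('top',a,.06),onz('top',a,.052))
print(onz('top',(277,179),.0925))
```

```text
blue [[255, 164, 40, 38, 214]] [[276.48130841 178.30841121]]
or [[264, 189, 2, 2, 3], [297, 194, 4, 3, 9]] [[264.33333333 189.33333333]
 [298.33333333 195.11111111]]
[ 0.58203239 -0.05548708  0.06      ] [ 0.58369596 -0.05561805  0.052     ]
[ 0.562337   -0.15543687  0.06      ] [ 0.56385846 -0.15628899  0.052     ]
[ 0.60496589 -0.09232771  0.0925    ]
```

View pics/c0.png

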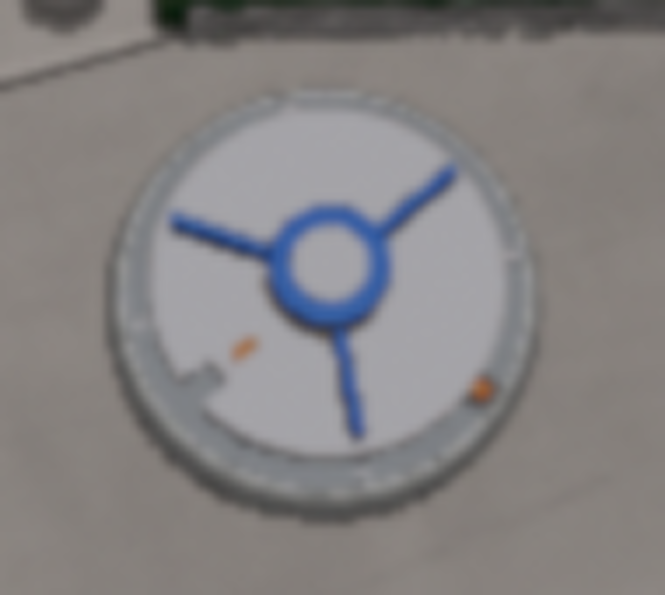

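Run:
```python
from h import *
q=lambda x,y:((x+.5)/7+230-.5,(y+.5)/7+140-.5)
c=onz('top',q(330,265),.0925);print('cap',c)
# plate edge: left 150, right 508 at y~275; top 105,bottom 458
P=[onz('top',q(*a),.062) for a in((150,275),(508,275),(325,107),(330,458))]
print('plate',(P[0]+P[1])/2,(P[2]+P[3])/2,np.linalg.norm(P[0]-P[1]),np.linalg.norm(P[2]-P[3]))
for nm,a,z in(('mark',(245,348),.062),('notch',(205,378),.062),('v1',(176,222),.0785),('v2',(452,174),.0785),('v3',(358,434),.0785),('key',(481,388),.052)):
    d=onz('top',q(*a),z)-c; print(nm,d[:2]+c[:2],np.hypot(*d[:2]),np.degrees(np.arctan2(d[1],d[0])))
for nm,uv in(('saltsh',(238,133)),('spice',(206,125))):print(nm,onz('top',uv,.09))
for nm,uv in(('cucumber',(300,130)),('fridge?',(268,110)),('fridge',(240,60))):print(nm,onz('top',uv,.0))
for nm,uv in(('rice',(370,187)),('cup',(284,260)),('pot',(350,228))):print(nm,onz('top',uv,.04))
```

```text
cap [ 0.60965272 -0.09164414  0.0925    ]
plate [ 0.61260768 -0.09254832  0.062     ] [ 0.61030523 -0.09189504  0.062     ] 0.15202443024247705 0.15297901467364752
mark [ 0.58174455 -0.05616249] 0.04514214643509956 128.1868990460358
notch [ 0.56919565 -0.03896646] 0.06642072389109505 127.52468175617939
v1 [ 0.63305981 -0.02821036] 0.06761461835909864 69.74592250795823
v2 [ 0.65119524 -0.14490124] 0.0675433177869221 -52.044448212759555
v3 [ 0.54091288 -0.10173183] 0.06947608639322432 -171.65133849652554
key [ 0.56419805 -0.15616149] 0.07892157899597112 -125.16599579122887
saltsh [0.74826028 0.01897289 0.09      ]
spice [0.77542467 0.1140189  0.09      ]
cucumber [ 0.78662297 -0.17580948  0.        ]
fridge? [ 0.85739811 -0.07478869  0.        ]
fridge [ 1.03571119e+00  1.38254828e-02 -2.22044605e-16]
rice [ 0.5861327  -0.37333176  0.04      ]
cup [ 0.37485016 -0.10785429  0.04      ]
pot [ 0.46404628 -0.30538941  0.04      ]
```

>>> step_arm --commands '[{"travel": [42, 59, 0], "turn": [0, 0, -0.1]}, {"travel": [83, 117, 0], "turn": [0, 0, -0.2]}, {"travel": [125, 176, 0], "turn": [0, 0, -0.34]}, {"travel": [160, 228, 0], "turn": [0, 0, -0.34]}, {"travel": [195, 280, 0], "turn": [0, 0, -0.34]}, {"travel": [230, 330, 0], "turn": [0, 0, -0.34]}, {"travel": [265, 380, 0], "turn": [0, 0, -0.34]}, {"travel": [290, 415, 0], "turn": [0, 0, -0.34]}]' --grip 0

```text
clock: 1.15
eef_pos: [0.5681, -0.2018, 0.2216]
ee_rot: [-0.001, 0.999, 0.045, -0.0]
wrist_force: [1.1, -1.5, 0.4]
opening: 0.172
```

```bash
cat >> h.py <<'E'
def wpose():
    from scipy.spatial.transform import Rotation as Ro
    s=status.get_obs();q=s['ee_rot'];T=np.eye(4);T[:3,:3]=Ro.from_quat([q[1],q[2],q[3],q[0]]).as_matrix();T[:3,3]=s['eef_pos']
    return T,s
def wonz(T,uv,z):
    p=optics.camera_params('wrist');M=T@np.array(p['mount'])
    xy=cv2.undistortPoints(np.array([[uv]],float),np.array(p['K']),np.array([p['k1'],0,0,0,0.]))[0,0]
    d=M[:3,:3]@np.array([xy[0],xy[1],1]);o=M[:3,3];return o+d*(z-o[2])/d[2]
def rep():
    T,s=wpose();x=T[:3,0];print('t',s['clock'],'p',s['eef_pos'].round(4),'yaw',np.degrees(np.arctan2(x[1],x[0])).round(1),'zax',T[:3,2].round(3),'F',s['wrist_force'].round(2),'op',round(s['opening'],3),'q',s['qpos'].round(2))
E
python3 - <<'E'
from h import *
rep();T,s=wpose();save('wrist','pics/w1.png');np.save('T1.npy',T)
E
```

```text
t 1.15 p [ 0.5681 -0.2018  0.2216] yaw 5.1 zax [-0.     0.001 -1.   ] F [ 1.08 -1.47  0.42] op 0.172 q [ 0.39  0.36 -0.16  1.71  0.06  1.08 -1.27]
```

View pics/w1.png

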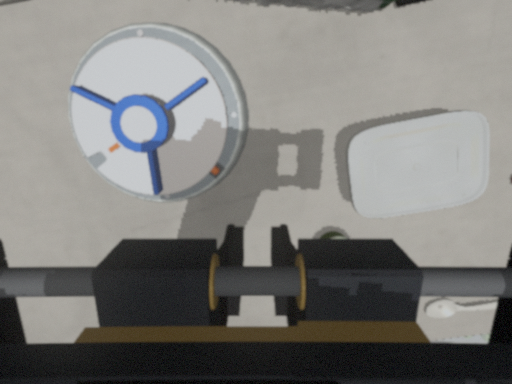

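```bash
cat >> h.py <<'E'
def blobs(im,lo,hi,cx,cy,r,mn=8):
    hsv=cv2.cvtColor(im,cv2.COLOR_BGR2HSV);reg=np.zeros(im.shape[:2],np.uint8);cv2.circle(reg,(cx,cy),r,255,-1)
    m=cv2.inRange(hsv,lo,hi)&reg
    n,l,st,ce=cv2.connectedComponentsWithStats(m);return [(st[i,4],ce[i]) for i in range(1,n) if st[i,4]>=mn],m
E
python3 - <<'E'
from h import *
T=np.load('T1.npy');im=cv2.imread('pics/w1.png')
b,m=blobs(im,(2,90,70),(20,255,255),150,120,100);print(b)
bl,m=blobs(im,(100,90,50),(130,255,255),150,120,100)
m2=cv2.morphologyEx(m,cv2.MORPH_CLOSE,np.ones((3,3)))
# cap: centre by circle of radius 
cs,h=cv2.findContours(m2,cv2.RETR_CCOMP,cv2.CHAIN_APPROX_NONE)
for c,hh in zip(cs,h[0]):
    if hh[3]>=0 and len(c)>20:
        e=cv2.fitEllipse(c);print('inner',e); cap=e[0]
c=wonz(T,cap,.0925);print('cap',c)
for nm,a,z in(('v1',(74,90),.0785),('v2',(206,81),.0785),('v3',(157,191),.0785))+tuple(('or%d'%n,tuple(p),.062 if p[0]<180 else .052) for n,p in b):
    d=wonz(T,a,z)-c; print(nm,d[:2]+c[:2],np.hypot(*d[:2]),np.degrees(np.arctan2(d[1],d[0])))
E
```

```text
[(np.int32(33), array([113.75757576, 147.15151515])), (np.int32(51), array([215.05882353, 170.25490196]))]
inner ((138.09890747070312, 123.74453735351562), (36.373722076416016, 40.869972229003906), 139.705322265625)
cap [ 0.61198253 -0.09157246  0.0925    ]
v1 [ 0.63498086 -0.03018379] 0.0655552573694454 69.4623047328133
v2 [ 0.65381709 -0.14804326] 0.07027859720209118 -53.468304911779626
v3 [ 0.5460323  -0.10397388] 0.06710609553854445 -169.35033826327924
or33 [ 0.58293122 -0.05616423] 0.04580088424219272 129.36777788740105
or51 [ 0.56583027 -0.15731156] 0.08032222882062416 -125.07084417850396
```

>>> step_arm --commands '[{"travel": [25, 30, -20], "turn": [0, 0, -0.05]}, {"travel": [45, 58, -50], "turn": [0, 0, -0.05]}, {"travel": [45, 58, -80], "turn": [0, 0, -0.05]}, {"travel": [45, 58, -105], "turn": [0, 0, -0.05]}, {"travel": [45, 58, -125], "turn": [0, 0, -0.05]}, {"travel": [45, 58, -140], "turn": [0, 0, -0.05]}, {"travel": [45, 58, -152], "turn": [0, 0, -0.05]}, {"travel": [45, 58, -152], "turn": [0, 0, -0.05]}]'

```text
clock: 2.2
eef_pos: [0.6182, -0.1327, 0.069]
ee_rot: [-0.004, 1.0, 0.026, 0.002]
wrist_force: [0.2, 0.1, 0.8]
opening: 0.004
```

Run:
```python
from h import *
rep();save('wrist','pics/w2.png');save('side','pics/s2.png');im=cv2.imread('pics/s2.png')
cv2.imwrite('pics/s2c.png',cv2.resize(im[140:250,180:300],None,fx=5,fy=5,interpolation=cv2.INTER_CUBIC))
```

```text
t 2.2 p [ 0.6182 -0.1327  0.069 ] yaw 3.0 zax [ 0.003  0.009 -1.   ] F [0.23 0.07 0.85] op 0.004 q [ 0.27  0.57 -0.16  1.77  0.11  0.81 -1.46]
```

View pics/w2.png

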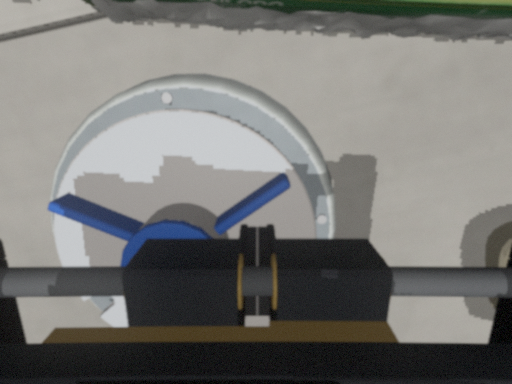

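View pics/s2c.png

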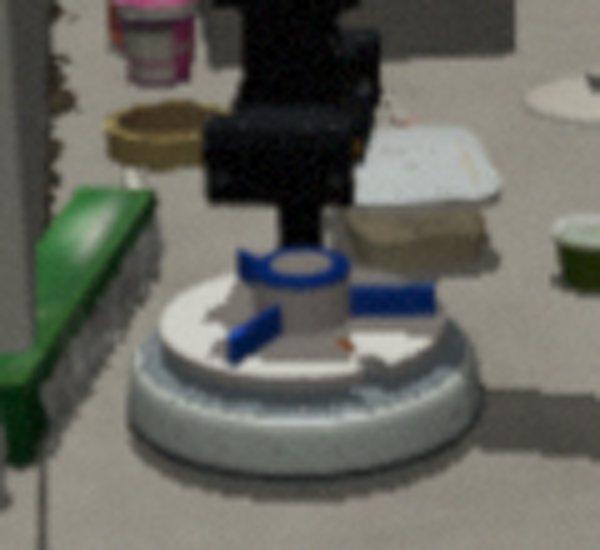

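>>> step_arm --commands '[{"travel": [-3, -6, 0], "turn": [0, 0, -0.02]}, {"travel": [-6, -12, 0], "turn": [0, 0, -0.02]}, {"travel": [-6, -12, 0], "turn": [0, 0, -0.02]}]'

```text
clock: 2.68
eef_pos: [0.6128, -0.1462, 0.0706]
ee_rot: [-0.004, 1.0, 0.016, 0.003]
wrist_force: [-1.1, -0.3, -0.0]
opening: 0.004
```

Run:
```python
from h import *
rep()
```

```text
t 2.675 p [ 0.6128 -0.1462  0.0706] yaw 1.8 zax [ 0.006  0.007 -1.   ] F [-1.09 -0.32 -0.01] op 0.004 q [ 0.28  0.56 -0.15  1.78  0.1   0.81 -1.46]
```

```bash
cat > arc.py <<'E'
import sys,json
from h import *
def arc(a0,a1,n,r=.054,c=(.611,-.092),z=.069):
    T,s=wpose();p=s['eef_pos'];x=T[:3,0];yaw=np.degrees(np.arctan2(x[1],x[0]));out=[]
    for a in np.linspace(a0,a1,n):
        t=np.radians(a);q=np.array([c[0]+r*np.cos(t),c[1]+r*np.sin(t),z]);d=(q-p)*1000
        out.append((d.round(0).astype(int).tolist(),round(float(np.radians((a+90-yaw+180)%360-180)),2)))
    for o in out:print(o)
rep();arc(float(sys.argv[1]),float(sys.argv[2]),8)
E
python3 arc.py -83 -48
```

```text
t 2.675 p [ 0.6128 -0.1462  0.0706] yaw 1.8 zax [ 0.006  0.007 -1.   ] F [-1.09 -0.32 -0.01] op 0.004 q [ 0.28  0.56 -0.15  1.78  0.1   0.81 -1.46]
([5, 1, -2], 0.09)
([9, 1, -2], 0.18)
([14, 3, -2], 0.27)
([18, 4, -2], 0.35)
([23, 6, -2], 0.44)
([27, 8, -2], 0.53)
([31, 11, -2], 0.61)
([34, 14, -2], 0.7)
```

>>> step_arm --commands '[{"travel": [5, 1, -2], "turn": [0, 0, 0.09]}, {"travel": [9, 1, -2], "turn": [0, 0, 0.18]}, {"travel": [14, 3, -2], "turn": [0, 0, 0.27]}, {"travel": [18, 4, -2], "turn": [0, 0, 0.35]}, {"travel": [23, 6, -2], "turn": [0, 0, 0.44]}, {"travel": [27, 8, -2], "turn": [0, 0, 0.53]}, {"travel": [31, 11, -2], "turn": [0, 0, 0.61]}, {"travel": [34, 14, -2], "turn": [0, 0, 0.7]}]'

```text
clock: 3.68
eef_pos: [0.6469, -0.1324, 0.0687]
ee_rot: [-0.004, 0.933, 0.359, 0.002]
wrist_force: [-0.4, -0.1, 0.2]
opening: 0.004
```

```bash
python3 arc.py -43 -8; python3 -c "
from h import *
save('top','pics/t3.png');im=cv2.imread('pics/t3.png');cv2.imwrite('pics/t3c.png',cv2.resize(im[130:225,220:330],None,fx=6,fy=6,interpolation=cv2.INTER_CUBIC))"
```

```text
t 3.675 p [ 0.6469 -0.1324  0.0687] yaw 42.0 zax [-0.     0.009 -1.   ] F [-0.39 -0.11  0.19] op 0.004 q [ 0.37  0.62 -0.33  1.69  0.24  0.87 -0.89]
([4, 4, 0], 0.09)
([7, 7, 0], 0.17)
([9, 11, 0], 0.26)
([12, 15, 0], 0.35)
([14, 19, 0], 0.44)
([15, 24, 0], 0.52)
([17, 28, 0], 0.61)
([18, 33, 0], 0.7)
```

View pics/t3c.png

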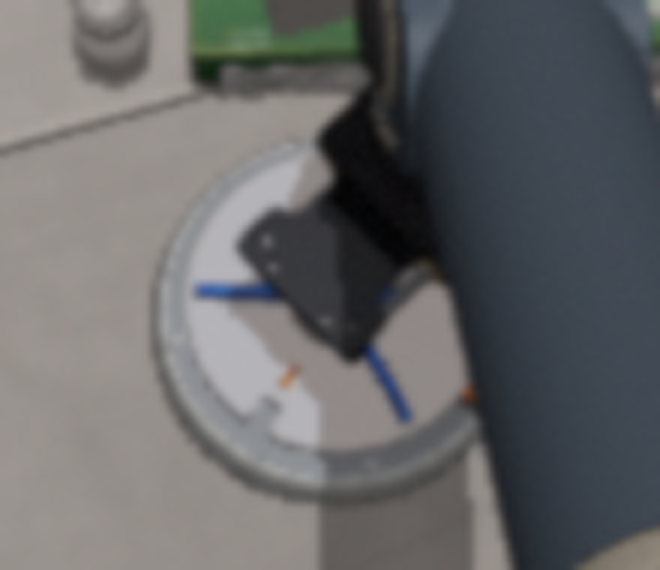

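The disc is turning: the notch is now near crop (266,405) and has gone about 18° anticlockwise. The key still shows at (470,392). I'll go on pushing.

>>> step_arm --commands '[{"travel": [4, 4, 0], "turn": [0, 0, 0.09]}, {"travel": [7, 7, 0], "turn": [0, 0, 0.17]}, {"travel": [9, 11, 0], "turn": [0, 0, 0.26]}, {"travel": [12, 15, 0], "turn": [0, 0, 0.35]}, {"travel": [14, 19, 0], "turn": [0, 0, 0.44]}, {"travel": [15, 24, 0], "turn": [0, 0, 0.52]}, {"travel": [17, 28, 0], "turn": [0, 0, 0.61]}, {"travel": [18, 33, 0], "turn": [0, 0, 0.7]}]'

```text
clock: 4.72
eef_pos: [0.6639, -0.1003, 0.0683]
ee_rot: [-0.005, 0.753, 0.658, -0.002]
wrist_force: [-6.0, -5.2, -0.1]
opening: 0.004
```

```bash
python3 arc.py -4 24
```

```text
t 4.725 p [ 0.6639 -0.1003  0.0683] yaw 82.3 zax [-0.01   0.006 -1.   ] F [-5.96 -5.2  -0.14] op 0.004 q [ 0.42  0.67 -0.5   1.65  0.37  0.93 -0.34]
([1, 4, 1], 0.06)
([1, 8, 1], 0.13)
([1, 12, 1], 0.2)
([1, 16, 1], 0.27)
([0, 19, 1], 0.34)
([-1, 23, 1], 0.41)
([-2, 27, 1], 0.48)
([-4, 30, 1], 0.55)
```

```bash
python3 -c "
from h import *
save('wrist','pics/w4.png');save('side','pics/s4.png');rep();im=cv2.imread('pics/s4.png')
cv2.imwrite('pics/s4c.png',cv2.resize(im[140:250,180:300],None,fx=5,fy=5,interpolation=cv2.INTER_CUBIC))"
```

```text
t 4.825 p [ 0.6635 -0.0994  0.068 ] yaw 82.3 zax [-0.01   0.007 -1.   ] F [-4.3  -0.65  0.56] op 0.006 q [ 0.42  0.67 -0.5   1.65  0.37  0.93 -0.35]
```

View pics/w4.png

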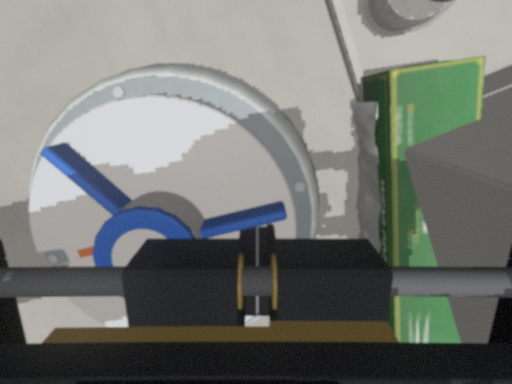

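View pics/s4c.png

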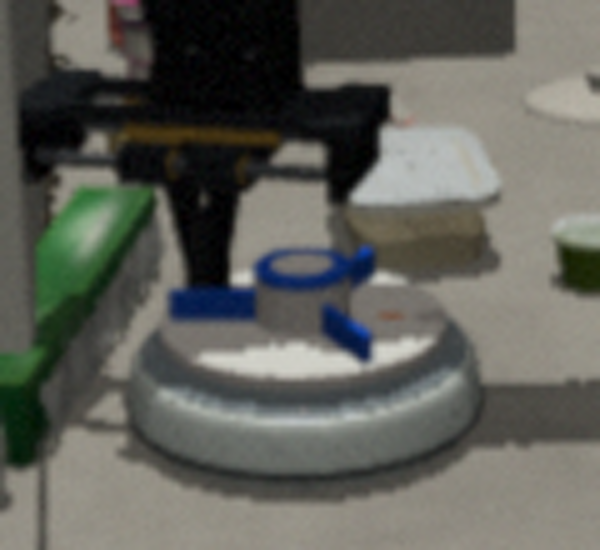

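```bash
python3 -c "
from h import *
print('cams',ray('top',(256,195))[0],ray('side',(256,195))[0])
for uv in((185,219),(190,180),(182,230)):print('side',uv,onz('side',uv,0))
for uv in((252,120),(250,138),(256,125),(348,122),(268,100)):print('top',uv,onz('top',uv,0),onz('top',uv,.02))
T,s=wpose()
for uv in((405,150),(512,95),(440,300)):
  for z in(0,.05,.1,.15):print('w',uv,z,wonz(T,uv,z).round(3))
im=cv2.imread('pics/side0.png');cv2.imwrite('pics/s0c.png',cv2.resize(im[130:260,130:300],None,fx=4,fy=4))
im=cv2.imread('pics/top0.png');cv2.imwrite('pics/t0c.png',cv2.resize(im[0:150,190:370],None,fx=4,fy=4))
"
```

```text
cams [ 0.35146471 -0.03733427  1.16879097] [0.4111211  1.02369909 0.53523972]
side (185, 219) [ 0.7720502  -0.10738762  0.        ]
side (190, 180) [ 0.84327818 -0.42148808  0.        ]
side (182, 230) [ 0.76081599 -0.0384802   0.        ]
top (252, 120) [ 0.82440116 -0.02216692  0.        ] [ 0.81630841 -0.02242646  0.02      ]
top (250, 138) [ 0.76363868 -0.01461789  0.        ] [ 0.75658568 -0.0150066   0.02      ]
top (256, 125) [ 0.80706903 -0.0347565   0.        ] [ 0.79927287 -0.03480061  0.02      ]
top (348, 122) [ 0.8095529 -0.3308759  0.       ] [ 0.80171424 -0.3258529   0.02      ]
top (268, 100) [ 0.89196741 -0.07568117  0.        ] [ 0.88271849 -0.07502499  0.02      ]
w (405, 150) 0 [ 0.773 -0.073  0.   ]
w (405, 150) 0.05 [ 0.752 -0.062  0.05 ]
w (405, 150) 0.1 [ 0.731 -0.051  0.1  ]
w (405, 150) 0.15 [ 0.71 -0.04  0.15]
w (512, 95) 0 [ 0.844 -0.045  0.   ]
w (512, 95) 0.05 [ 0.807 -0.04   0.05 ]
w (512, 95) 0.1 [ 0.771 -0.035  0.1  ]
w (512, 95) 0.15 [ 0.734 -0.03   0.15 ]
w (440, 300) 0 [ 0.8   -0.202  0.   ]
w (440, 300) 0.05 [ 0.773 -0.163  0.05 ]
w (440, 300) 0.1 [ 0.746 -0.124  0.1  ]
w (440, 300) 0.15 [ 0.719 -0.085  0.15 ]
```

View pics/s0c.png

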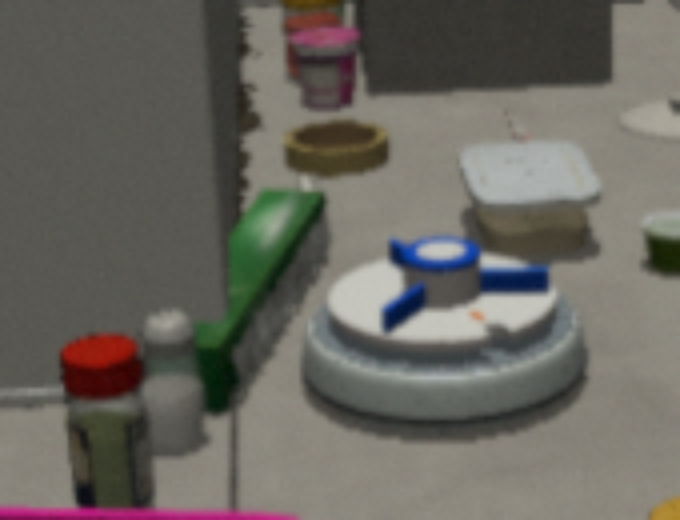

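View pics/t0c.png

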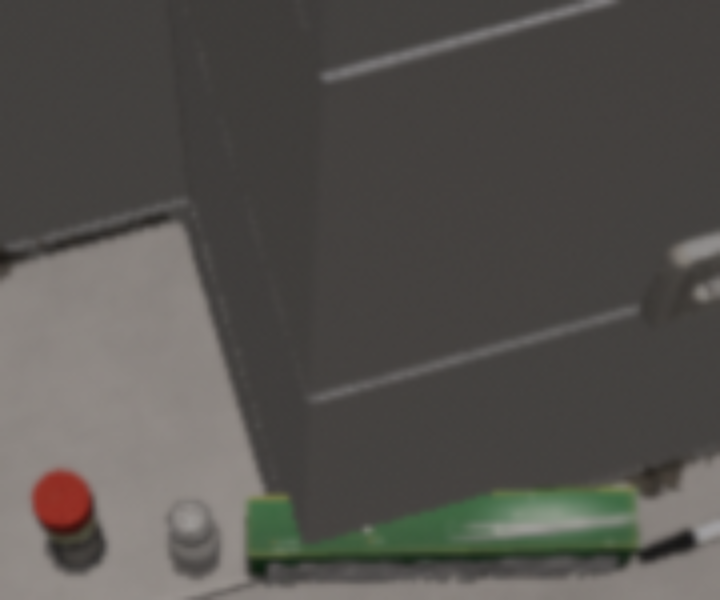

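View pics/s4.png

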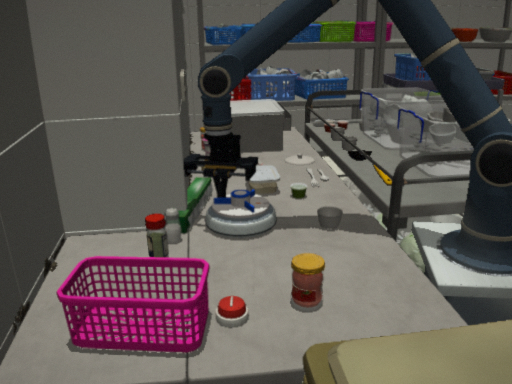

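>>> step_arm --commands '[{"travel": [-4, -5, 0], "turn": [0, 0, 0]}, {"travel": [-5, -9, 0], "turn": [0, 0, 0]}, {"travel": [-6, -10, 15], "turn": [0, 0, 0]}, {"travel": [-15, -12, 40], "turn": [0, 0, 0]}, {"travel": [-40, -15, 70], "turn": [0, 0, 0.1]}, {"travel": [-75, -17, 100], "turn": [0, 0, 0.25]}, {"travel": [-100, -19, 120], "turn": [0, 0, 0.4]}, {"travel": [-100, -19, 120], "turn": [0, 0, 0.55]}]'

```text
clock: 5.82
eef_pos: [0.5635, -0.1188, 0.1914]
ee_rot: [-0.003, 0.545, 0.839, -0.003]
wrist_force: [0.3, -0.2, -1.0]
opening: 0.005
```

```bash
python3 -c "
from h import *
rep();T,s=wpose();save('wrist','pics/w5.png');np.save('T5.npy',T)
im=save('top','pics/t5.png')[:,:,::-1];cv2.imwrite('pics/t5c.png',cv2.resize(im[130:225,220:330],None,fx=6,fy=6,interpolation=cv2.INTER_CUBIC))"
```

```text
t 5.825 p [ 0.5635 -0.1188  0.1914] yaw 114.0 zax [-0.008 -0.002 -1.   ] F [ 0.27 -0.19 -1.05] op 0.005 q [ 0.67  0.43 -0.71  1.77  0.32  1.06  0.26]
```

View pics/w5.png

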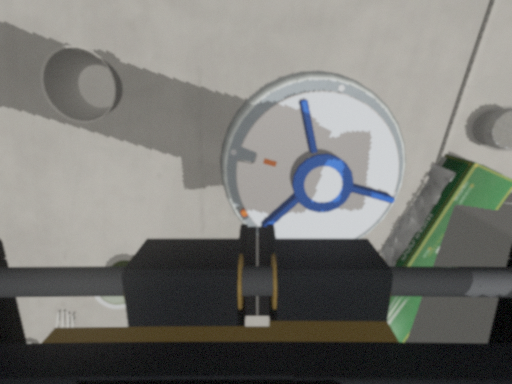

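View pics/t5c.png

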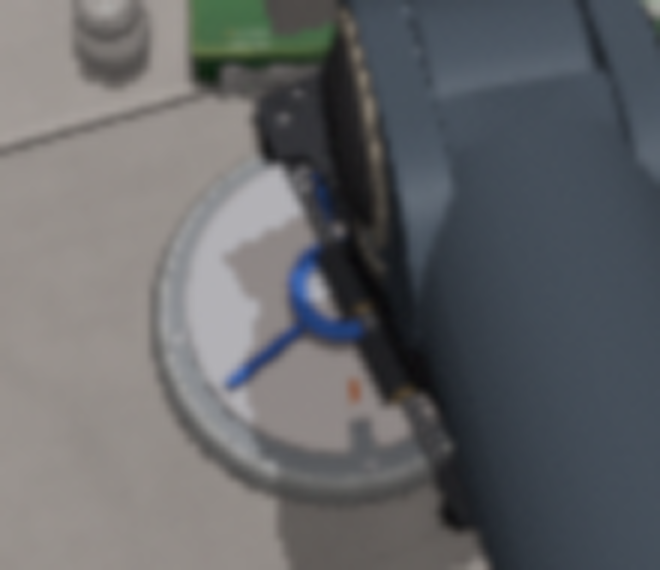

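```bash
cat >> h.py <<'E'
def meas(T,cap,items):
    c=wonz(T,cap,.0925);print('cap',c.round(4))
    for nm,a,z in items:
        d=wonz(T,a,z)-c; print(nm,(d[:2]+c[:2]).round(4),np.hypot(*d[:2]).round(4),np.degrees(np.arctan2(d[1],d[0])).round(1))
E
python3 - <<'E'
from h import *
T=np.load('T5.npy');im=cv2.imread('pics/w5.png')
b,m=blobs(im,(2,90,50),(20,255,255),315,160,95);print(b)
meas(T,(323,182),[('v1',(305,102),.0785),('v2',(391,199),.0785),('v3',(266,224),.0785)]+[('o',tuple(p),.062 if p[1]<190 else .052) for n,p in b])
E
python3 arc.py -145 -135
```

```text
[(np.int32(51), array([269.56862745, 162.11764706])), (np.int32(39), array([243.15384615, 212.56410256]))]
cap [ 0.6101 -0.0888  0.0925]
v1 [ 0.5692 -0.0364] 0.0666 128.0
v2 [ 0.677  -0.0804] 0.0674 7.2
v3 [ 0.5848 -0.1485] 0.0648 -113.0
o [ 0.5654 -0.097 ] 0.0455 -169.6
o [ 0.5637 -0.1565] 0.082 -124.4
t 5.925 p [ 0.5639 -0.1186  0.1898] yaw 113.7 zax [-0.01  0.   -1.  ] F [-0.19 -0.4  -0.55] op 0.004 q [ 0.67  0.44 -0.71  1.77  0.32  1.06  0.26]
([3, -4, -121], -2.94)
([4, -6, -121], -2.92)
([4, -7, -121], -2.9)
([5, -8, -121], -2.87)
([6, -9, -121], -2.85)
([7, -10, -121], -2.82)
([8, -11, -121], -2.8)
([9, -12, -121], -2.77)
```

>>> step_arm --commands '[{"travel": [0, 0, -30], "turn": [0, 0, 0.05]}, {"travel": [0, 0, -60], "turn": [0, 0, 0.1]}, {"travel": [0, 0, -85], "turn": [0, 0, 0.1]}, {"travel": [0, 0, -105], "turn": [0, 0, 0.1]}, {"travel": [0, 0, -115], "turn": [0, 0, 0.1]}, {"travel": [0, 0, -121], "turn": [0, 0, 0.1]}, {"travel": [0, 0, -121], "turn": [0, 0, 0.1]}]'

```text
clock: 6.8
eef_pos: [0.5642, -0.1185, 0.0689]
ee_rot: [-0.004, 0.504, 0.864, -0.003]
wrist_force: [0.2, 1.2, -0.4]
opening: 0.003
```

```bash
sed -i 's/a+90-yaw/a-90-yaw/' arc.py; python3 arc.py -146 -118
```

```text
t 6.8 p [ 0.5642 -0.1185  0.0689] yaw 119.5 zax [-0.009 -0.001 -1.   ] F [ 0.19  1.24 -0.44] op 0.003 q [ 0.62  0.58 -0.65  1.88  0.46  0.85  0.24]
([2, -4, 0], 0.08)
([4, -7, 0], 0.15)
([7, -10, 0], 0.22)
([9, -12, 0], 0.29)
([12, -15, 0], 0.36)
([15, -17, 0], 0.43)
([18, -19, 0], 0.5)
([21, -21, 0], 0.57)
```

>>> step_arm --commands '[{"travel": [2, -4, 0], "turn": [0, 0, 0.08]}, {"travel": [4, -7, 0], "turn": [0, 0, 0.15]}, {"travel": [7, -10, 0], "turn": [0, 0, 0.22]}, {"travel": [9, -12, 0], "turn": [0, 0, 0.29]}, {"travel": [12, -15, 0], "turn": [0, 0, 0.36]}, {"travel": [15, -17, 0], "turn": [0, 0, 0.43]}, {"travel": [18, -19, 0], "turn": [0, 0, 0.5]}, {"travel": [21, -21, 0], "turn": [0, 0, 0.57]}]'

```text
clock: 7.8
eef_pos: [0.5857, -0.1397, 0.0699]
ee_rot: [-0.002, 0.24, 0.971, -0.004]
wrist_force: [-0.2, 0.5, -0.0]
opening: 0.007
```

```bash
python3 arc.py -114 -86;python3 -c "
from h import *
T,s=wpose();save('wrist','pics/w6.png');np.save('T6.npy',T)"
```

```text
t 7.8 p [ 0.5857 -0.1397  0.0699] yaw 152.2 zax [-0.006 -0.006 -1.   ] F [-0.17  0.53 -0.04] op 0.007 q [ 0.71  0.66 -0.78  1.81  0.58  0.92  0.76]
([3, -2, -1], 0.07)
([7, -3, -1], 0.14)
([10, -4, -1], 0.21)
([14, -5, -1], 0.28)
([18, -6, -1], 0.35)
([22, -6, -1], 0.42)
([25, -6, -1], 0.49)
([29, -6, -1], 0.55)
```

View pics/w6.png

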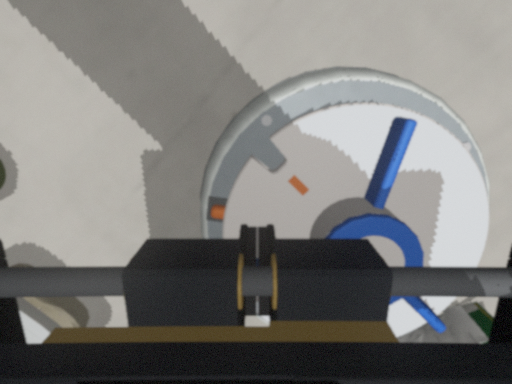

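>>> step_arm --commands '[{"travel": [3, -2, -1], "turn": [0, 0, 0.07]}, {"travel": [7, -3, -1], "turn": [0, 0, 0.14]}, {"travel": [10, -4, -1], "turn": [0, 0, 0.21]}, {"travel": [14, -5, -1], "turn": [0, 0, 0.28]}, {"travel": [18, -6, -1], "turn": [0, 0, 0.35]}, {"travel": [22, -6, -1], "turn": [0, 0, 0.42]}, {"travel": [25, -6, -1], "turn": [0, 0, 0.49]}, {"travel": [25, -6, -1], "turn": [0, 0, 0.49]}]'

```text
clock: 8.85
eef_pos: [0.6116, -0.1463, 0.0693]
ee_rot: [-0.001, -0.002, 1.0, -0.004]
wrist_force: [0.6, 0.3, -0.8]
opening: 0.003
```

```bash
python3 -c "
from h import *
rep();T,s=wpose();save('wrist','pics/w7.png');np.save('T7.npy',T)"
```

```text
t 8.85 p [ 0.6116 -0.1463  0.0693] yaw -179.8 zax [-0.001 -0.008 -1.   ] F [ 0.63  0.26 -0.8 ] op 0.003 q [ 0.76  0.73 -0.88  1.75  0.67  0.99  1.19]
```

View pics/w7.png

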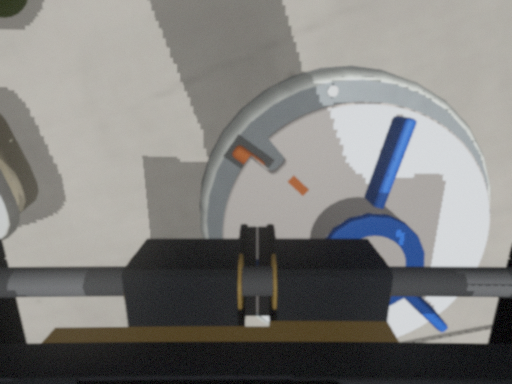

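Run:
```python
from h import *
T=np.load('T7.npy');im=cv2.imread('pics/w7.png')
cv2.imwrite('pics/w7c.png',cv2.resize(im[110:220,200:330],None,fx=5,fy=5,interpolation=cv2.INTER_CUBIC))
b,m=blobs(im,(2,90,50),(20,255,255),345,180,150);print(b)
c=np.array([.611,-.092])
def an(uv,z):
    d=wonz(T,uv,z)[:2]-c;return np.hypot(*d).round(4),np.degrees(np.arctan2(d[1],d[0])).round(1)
for n,p in b:print(p,an(p,.062),an(p,.052))
for uv in((404,120),(377,203)):print(an(uv,.0785))
```

```text
[(np.int32(264), array([243.15530303, 154.4469697 ])), (np.int32(162), array([297.82098765, 185.2654321 ])), (np.int32(131), array([239.57251908, 268.67938931])), (np.int32(102), array([273.83333333, 265.84313725])), (np.int32(109), array([274.39449541, 295.62385321])), (np.int32(504), array([343.56150794, 324.4781746 ]))]
[243.15530303 154.4469697 ] (np.float64(0.0779), np.float64(-127.7)) (np.float64(0.0773), np.float64(-126.4))
[297.82098765 185.2654321 ] (np.float64(0.0442), np.float64(-134.0)) (np.float64(0.0414), np.float64(-132.4))
[239.57251908 268.67938931] (np.float64(0.0678), np.float64(-71.9)) (np.float64(0.0704), np.float64(-67.6))
[273.83333333 265.84313725] (np.float64(0.048), np.float64(-66.8)) (np.float64(0.0501), np.float64(-60.5))
[274.39449541 295.62385321] (np.float64(0.0585), np.float64(-47.9)) (np.float64(0.063), np.float64(-42.9))
[343.56150794 324.4781746 ] (np.float64(0.0594), np.float64(0.1)) (np.float64(0.0676), np.float64(2.7))
(np.float64(0.0684), np.float64(168.3))
(np.float64(0.027), np.float64(167.2))
```

View pics/w7c.png

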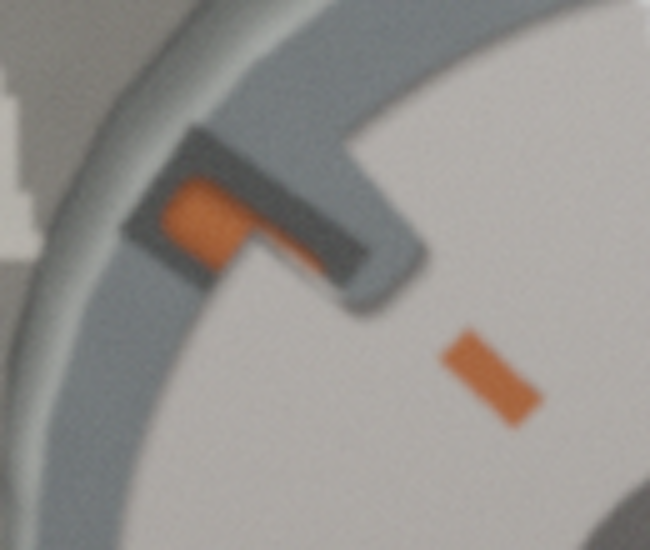

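>>> step_arm --commands '[{"travel": [2.5, 0, 0], "turn": [0, 0, 0.05]}, {"travel": [5, 0, 0], "turn": [0, 0, 0.09]}, {"travel": [5, 0, 0], "turn": [0, 0, 0.09]}]'

```text
clock: 9.28
eef_pos: [0.6165, -0.1462, 0.0693]
ee_rot: [-0.0, -0.046, 0.999, -0.004]
wrist_force: [0.1, -0.4, -0.1]
opening: 0.001
```

```bash
cat > look.py <<'E'
from h import *
import sys
n=sys.argv[1];rep();T,s=wpose();save('wrist',f'pics/w{n}.png');im=cv2.imread(f'pics/w{n}.png')
cv2.imwrite(f'pics/w{n}c.png',cv2.resize(im[110:220,200:330],None,fx=5,fy=5,interpolation=cv2.INTER_CUBIC))
b,m=blobs(im,(2,90,50),(20,255,255),300,170,80,30)
c=np.array([.611,-.092])
def an(uv,z):
    d=wonz(T,uv,z)[:2]-c;return np.hypot(*d).round(4),np.degrees(np.arctan2(d[1],d[0])).round(1)
for n,p in b:
    if p[1]<230:print(p.round(1),'plate',an(p,.062),'key',an(p,.052))
E
python3 look.py 8
```

```text
t 9.275 p [ 0.6165 -0.1462  0.0693] yaw -174.7 zax [-0.    -0.008 -1.   ] F [ 0.1  -0.4  -0.06] op 0.001 q [ 0.76  0.75 -0.9   1.74  0.69  1.    1.27]
[255.2 149.4] plate (np.float64(0.0748), np.float64(-127.1)) key (np.float64(0.0739), np.float64(-126.1))
[297.9 185.1] plate (np.float64(0.0443), np.float64(-128.7)) key (np.float64(0.0415), np.float64(-127.1))
```

View pics/w8c.png

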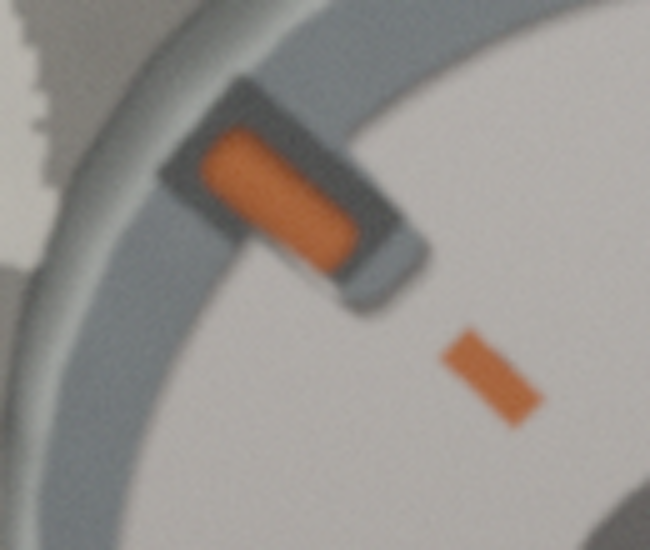

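Run:
```python
from h import *
T,s=wpose();c=np.array([.611,-.092])
for nm,p in(('in',(393,283)),('out',(292,190)),('R',(345,140)),('L',(243,240)),('mark',(492,378))):
    X=wonz(T,((p[0]-2)/5+200,(p[1]-2)/5+110),.062);d=X[:2]-c;print(nm,X.round(4),np.hypot(*d).round(4),np.degrees(np.arctan2(d[1],d[0])).round(1))
k=[wonz(T,((p[0]-2)/5+200,(p[1]-2)/5+110),.052)[:2] for p in((222,148),(340,252))]
d=k[0]-k[1];print('key axis',np.degrees(np.arctan2(d[1],d[0])),k)
```

```text
in [ 0.5737 -0.1385  0.062 ] 0.0596 -128.7
out [ 0.5647 -0.1502  0.062 ] 0.0744 -128.5
R [ 0.559  -0.1452  0.062 ] 0.0744 -134.4
L [ 0.5706 -0.155   0.062 ] 0.0748 -122.7
mark [ 0.5833 -0.1265  0.062 ] 0.0443 -128.8
key axis -126.21582240141817 [array([ 0.56235115, -0.15838376]), array([ 0.5728249 , -0.14408149])]
```

>>> step_arm --commands '[{"travel": [1.2, 0, 0], "turn": [0, 0, 0.02]}, {"travel": [2.3, 0.2, 0], "turn": [0, 0, 0.04]}, {"travel": [2.3, 0.2, 0], "turn": [0, 0, 0.04]}]'

```text
clock: 9.7
eef_pos: [0.6188, -0.1459, 0.0693]
ee_rot: [-0.0, -0.066, 0.998, -0.004]
wrist_force: [-0.6, 0.0, -0.4]
opening: 0.005
```

```bash
python3 look.py 9
```

```text
t 9.7 p [ 0.6188 -0.1459  0.0693] yaw -172.4 zax [ 0.    -0.008 -1.   ] F [-0.57  0.02 -0.4 ] op 0.005 q [ 0.77  0.75 -0.9   1.73  0.7   1.01  1.3 ]
[258.8 145.9] plate (np.float64(0.0746), np.float64(-126.7)) key (np.float64(0.0736), np.float64(-125.9))
[297.9 185.1] plate (np.float64(0.0443), np.float64(-126.3)) key (np.float64(0.0415), np.float64(-124.7))
```

View pics/w9c.png

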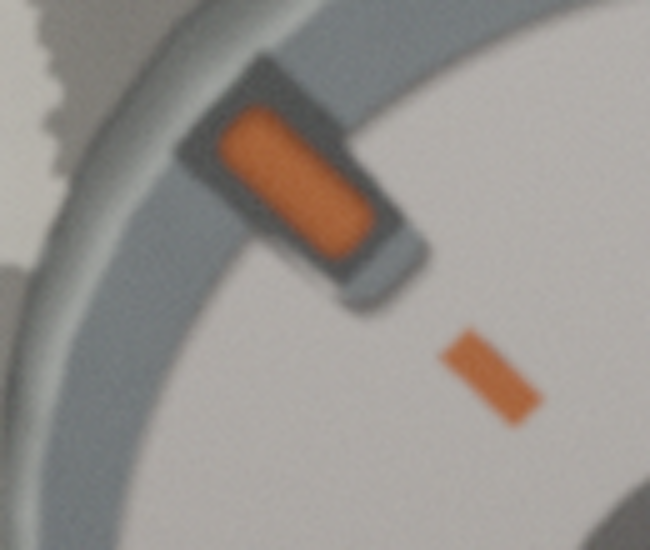

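>>> step_arm --commands '[{"travel": [-4, 0, 0]}, {"travel": [-10, 0, 0]}, {"travel": [-10, 0, 15]}, {"travel": [-10, 0, 40]}, {"travel": [-9, 20, 50]}, {"travel": [-8, 40, 50]}, {"travel": [-8, 54, 50]}, {"travel": [-8, 54, 50]}]'

```text
validation failed for argument at $.co...
```

Run:
```python
from h import *
rep();T,s=wpose();save('wrist','pics/w10.png')
```

```text
t 9.75 p [ 0.6188 -0.1459  0.0693] yaw -172.4 zax [ 0.    -0.008 -1.   ] F [-0.07 -0.1  -0.38] op 0.006 q [ 0.77  0.75 -0.9   1.73  0.7   1.01  1.3 ]
```

View pics/w10.png

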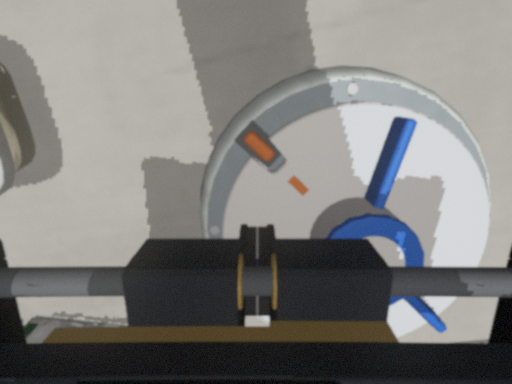

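The move was refused because every row needs a turn, so nothing has changed. The key still shows in the notch at (261,147).

>>> step_arm --commands '[{"travel": [-4, 0, 0], "turn": [0, 0, 0]}, {"travel": [-10, 0, 0], "turn": [0, 0, 0]}, {"travel": [-10, 0, 15], "turn": [0, 0, 0]}, {"travel": [-10, 0, 40], "turn": [0, 0, 0]}, {"travel": [-9, 20, 50], "turn": [0, 0, 0]}, {"travel": [-8, 40, 50], "turn": [0, 0, 0]}, {"travel": [-8, 54, 50], "turn": [0, 0, 0]}, {"travel": [-8, 54, 50], "turn": [0, 0, 0]}]'

```text
clock: 10.8
eef_pos: [0.6103, -0.0895, 0.1188]
ee_rot: [-0.001, -0.068, 0.998, -0.004]
wrist_force: [1.3, 0.6, 0.7]
opening: 0.005
```

Run:
```python
from h import *
rep();T,s=wpose();save('wrist','pics/w11.png');im=cv2.imread('pics/w11.png')
b,m=blobs(im,(2,90,50),(20,255,255),300,170,120,10)
c=np.array([.611,-.092])
for n,p in b:
    for z in(.062,.052):
        d=wonz(T,p,z)[:2]-c;print(p,n,z,np.hypot(*d).round(4),np.degrees(np.arctan2(d[1],d[0])).round(1))
```

```text
t 10.8 p [ 0.6103 -0.0895  0.1188] yaw -172.2 zax [-0.001 -0.008 -1.   ] F [1.28 0.61 0.75] op 0.005 q [ 0.73  0.68 -0.96  1.74  0.63  1.06  1.26]
[187.03488372 142.84883721] 86 0.062 0.066 -128.5
[187.03488372 142.84883721] 86 0.052 0.0666 -126.2
[208.41758242 167.17582418] 91 0.062 0.0442 -126.3
[208.41758242 167.17582418] 91 0.052 0.0439 -122.8
[240.04545455 263.52272727] 88 0.062 0.0457 -5.8
[240.04545455 263.52272727] 88 0.052 0.0514 -5.0
[274.10309278 267.27835052] 97 0.062 0.05 25.7
[274.10309278 267.27835052] 97 0.052 0.0556 24.4
```

View pics/w11.png

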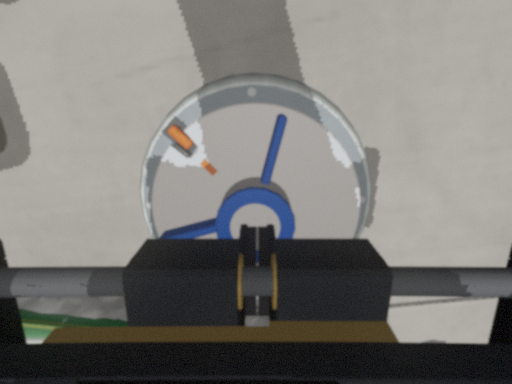

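>>> step_arm --commands '[{"travel": [0.5, -2, -8], "turn": [0, 0, 0]}, {"travel": [0.5, -2, -16], "turn": [0, 0, 0]}, {"travel": [0.5, -2, -22], "turn": [0, 0, 0]}, {"travel": [0.5, -2, -25], "turn": [0, 0, 0]}, {"travel": [0.5, -2, -27], "turn": [0, 0, 0]}, {"travel": [0.5, -2, -29], "turn": [0, 0, 0]}, {"travel": [0.5, -2, -31], "turn": [0, 0, 0]}, {"travel": [0.5, -2, -31], "turn": [0, 0, 0]}]'

```text
clock: 11.85
eef_pos: [0.6107, -0.0934, 0.0884]
ee_rot: [-0.001, -0.067, 0.998, -0.005]
wrist_force: [-2.6, -1.1, 4.9]
opening: 0.003
```

```bash
python3 -c "
from h import *
rep()"
```

```text
t 11.85 p [ 0.6107 -0.0934  0.0884] yaw -172.3 zax [-0.002 -0.009 -1.   ] F [-2.57 -1.13  4.91] op 0.003 q [ 0.71  0.71 -0.93  1.76  0.67  1.02  1.23]
```

Moving down at about 5 N, as it should with the key entering the notch. I'll press on.

>>> step_arm --commands '[{"travel": [0, 1, -1], "turn": [0, 0, 0]}, {"travel": [0, 1, -2], "turn": [0, 0, 0]}, {"travel": [0, 1, -3], "turn": [0, 0, 0]}, {"travel": [0, 1, -4], "turn": [0, 0, 0]}, {"travel": [0, 1, -4.5], "turn": [0, 0, 0]}, {"travel": [0, 1, -5], "turn": [0, 0, 0]}]'

```text
clock: 12.6
eef_pos: [0.6107, -0.0933, 0.0849]
ee_rot: [-0.001, -0.067, 0.998, -0.006]
wrist_force: [-4.8, -1.6, 11.4]
opening: 0.005
```

```bash
python3 -c "
from h import *
rep()"
```

```text
t 12.6 p [ 0.6107 -0.0933  0.0849] yaw -172.3 zax [-0.002 -0.012 -1.   ] F [-4.8  -1.57 11.45] op 0.005 q [ 0.71  0.71 -0.92  1.76  0.68  1.02  1.23]
```

>>> step_arm --commands '[{"travel": [0, 0, -2], "turn": [0, 0, 0]}, {"travel": [0, 0, -3], "turn": [0, 0, 0]}, {"travel": [0, 0, -3], "turn": [0, 0, 0]}]'

```text
clock: 12.98
eef_pos: [0.6108, -0.0934, 0.0848]
ee_rot: [-0.001, -0.067, 0.998, -0.007]
wrist_force: [-7.9, -1.7, 17.7]
opening: 0.008
```

```bash
python3 -c "
from h import *
rep()"
```

```text
t 12.975 p [ 0.6108 -0.0934  0.0848] yaw -172.4 zax [-0.002 -0.014 -1.   ] F [-7.9  -1.69 17.67] op 0.008 q [ 0.71  0.71 -0.92  1.76  0.68  1.02  1.22]
```

>>> step_arm --commands '[{"travel": [0, 0, 5], "turn": [0, 0, 0]}, {"travel": [0, 0, 15], "turn": [0, 0, 0]}, {"travel": [0, -10, 45], "turn": [0, 0, 0]}, {"travel": [0, -45, 80], "turn": [0, 0, 0]}, {"travel": [-20, -95, 110], "turn": [0, 0, 0]}, {"travel": [-40, -150, 120], "turn": [0, 0, 0]}, {"travel": [-60, -205, 120], "turn": [0, 0, 0]}, {"travel": [-60, -205, 120], "turn": [0, 0, 0]}]'

```text
clock: 13.98
eef_pos: [0.5482, -0.3055, 0.2041]
ee_rot: [-0.002, -0.061, 0.998, -0.008]
wrist_force: [0.3, 1.0, 0.1]
opening: 0.009
```

```bash
python3 -c "
from h import *
rep()
a=save('side','pics/s12.png')[:,:,::-1];b=save('top','pics/t12.png')[:,:,::-1]
x=cv2.resize(cv2.imread('pics/side0.png')[170:245,190:290],None,fx=4,fy=4,interpolation=cv2.INTER_CUBIC)
y=cv2.resize(a[170:245,190:290],None,fx=4,fy=4,interpolation=cv2.INTER_CUBIC)
z=cv2.resize(b[140:220,230:320],(400,300),interpolation=cv2.INTER_CUBIC);w=cv2.resize(cv2.imread('pics/top0.png')[140:220,230:320],(400,300),interpolation=cv2.INTER_CUBIC)
cv2.imwrite('pics/f12.png',np.vstack([np.hstack([x,y]),np.hstack([w,z])]))"
```

```text
t 13.975 p [ 0.5482 -0.3055  0.2041] yaw -173.0 zax [-0.004 -0.016 -1.   ] F [0.31 0.98 0.07] op 0.009 q [ 1.11  0.61 -1.01  1.64  0.56  1.21  1.67]
```

View pics/f12.png

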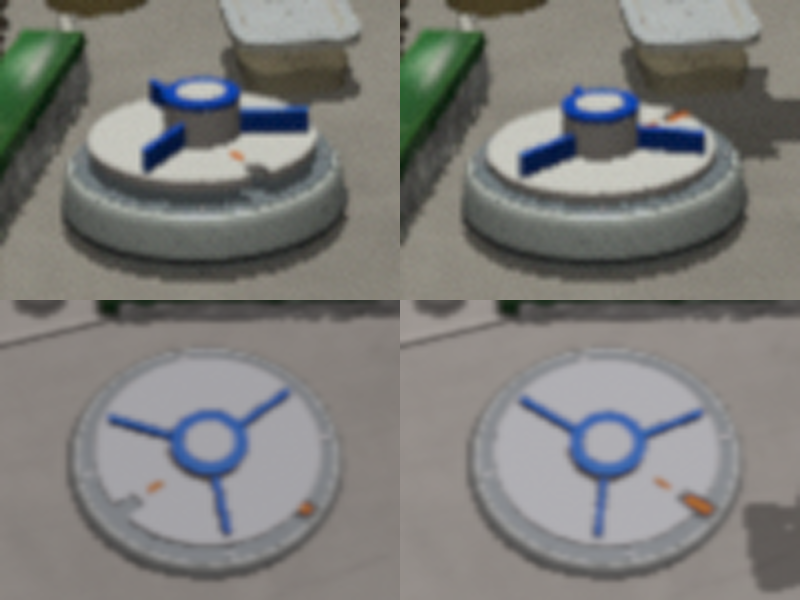

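View pics/t12.png

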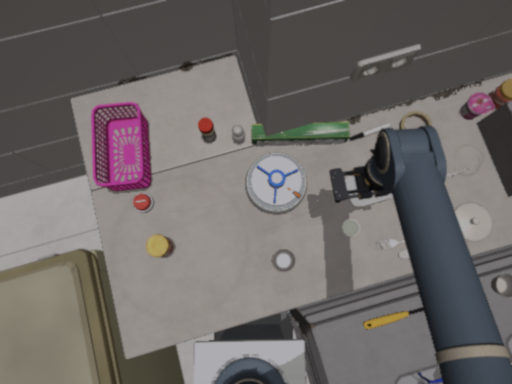

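View pics/s12.png

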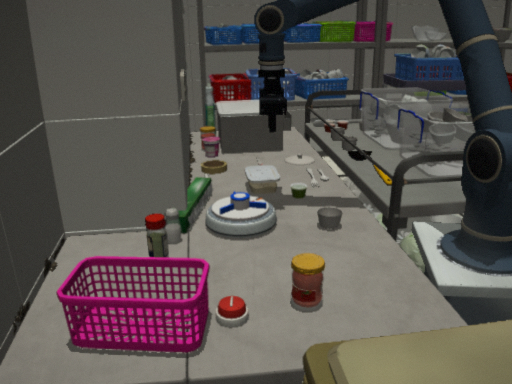

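The disc sits lower and level on the base with the key inside the notch, near (705,502) in the lower-right panel. The bystanders are where they were at the start.

```bash
python3 -c "
from h import *
rep();print(env.sign_off())"
```

```text
t 14.075 p [ 0.5505 -0.2989  0.2048] yaw -172.5 zax [-0.002 -0.013 -1.   ] F [-0.06  0.3   0.42] op 0.011 q [ 1.11  0.61 -1.02  1.64  0.56  1.21  1.67]
the job is handed in; nothing more can be done
None
```

The ejector disc is turned into place and pressed home with the key in its notch, and I handed the job in at 14.1 s; no verdict is reported.

- **Turning:** I turned the disc about 106° anticlockwise with the shut fingertips. I pushed one vane for about 60°. I then switched to a second vane, because the gripper body had come close to the wall column. A sideways force of about 6–8 N showed at that point, and I did not find out whether it came from the vane or from touching the wall.
- **Alignment:** Just before pressing, the notch stood at −126.3° and the key at −126.2°, about 0.1 mm apart at the rim. That is well inside the 5 mm limit, even with the 2 mm calibration error.
- **Pressing:** The cap gave at about 5 N. It then stopped hard with the fingertip at 84.8 mm under about 18 N; fully home is 84.5 mm.
- **Final check:** The last side and top pictures show the disc lower and level, with the key inside the notch. By eye the bystanders stand where they did, though I did not measure them; the arm partly hid the rice tub from above, but the side view shows it in place. The arm was clear of everything.

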